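# Back to carving: clear the sanding table and hand the suction over to the hood

### The arm

A 7-joint arm with a two-finger parallel gripper is mounted at the origin on the work surface. World frame = base frame: x ahead of the robot, y to its left, z up, the work surface at z = 0. Lengths are in m, angles in rad, forces in N, time in s.
With the tool pointing down it reaches from about 0.425 to 0.925 m from the base axis. Payload 6.8 kg.
Tool frame: the origin (TCP) lies at the very end of the fingers, on their centre line; the grasp point (between the pads) lies 19 mm behind it (bot.grasp_offset is the distance from the TCP to the grasp point, in m); z points along the fingers, y is the direction in which the jaws open and shut (so a half turn about z gives the same grasp; the last joint's range is limited). The gripper opens to 85 mm and grips with 20 to 120 N. Pads are 22 mm wide; open, the fingers measure 114 mm over their backs; the gripper's body (76 mm by 85 mm) begins 54 mm behind the grasp point. The pads swing forward as they close: fully open they stand 13 mm farther back than shut.
Start: joints at [-1.259, 0.477, 0.022, 1.555, -0.011, 1.109, -0.083], TCP at [0.275, 0.616, 0.231] pointing down, gripper open.
Joint ranges: [-2.96, 2.96], [-0.34, 2.1], [-1.41, 1.46], [0.24, 2.44], [-1.37, 4.51], [0.17, 1.92], [-2.96, 2.96]. Speed limits (rad/s): [2.39, 2.39, 3.14, 3.14, 3.14, 3.14, 3.14].

### API

Orientations are given as a unit quaternion [w, x, y, z].
In Python, from station import monitor, cams, bot, finder gives the robot as it stands.
- The arm moves only by the tool jog_arm, never from a script. Its argument "plan" is a list of rows, each an object of numbers: "x", "y", "z": the shift along the tool's x, y, z as a fraction of full scale; "wx", "wy", "wz": the turn, a rotation vector about the tool's x, y, z as a fraction of full scale. A call has 1 to 12 rows; each row is the pose to reach, as a shift and turn from the pose measured when the call began, along the tool's axes at that moment, turning the shorter way round; what a row does not reach only later rows make up. Full scale, the value 1, is 20 cm for a shift and 180 degrees for a turn. A row lasts 1/12 s, in which the tool goes at most 41.7 mm and 7.16 degrees, less where a joint would pass 70% of its speed; a pose out of reach is approached as far as the arm can. A call with a number of a shift or a turn outside -1 to 1 is refused whole. A call with a gripper value outside its range is refused whole. "hand" is the opening, from -1 (shut) to 1 (fully open), set as the call begins (left out, the last holds). The fingers move at their own pace and stop on an object; "grip_force" is the grip in N (left out, the last holds). Time passes only in rows, so rows that repeat a pose let the fingers close. It gives the time, the measured TCP pose, the force and the opening at its end, in the units of the state.
- monitor.get_obs(): the state, without advancing time (a new reading comes with each control period).
- cams.read_camera(name): name is "scene" or "top" or "wrist"; returns the picture (384x512x3 uint8, red, green, blue); there is no depth.
- cams.get_calibration(name): a dict with "fx", "fy", "cx", "cy" (pixels), "extrinsics" (4x4, takes a point from world to camera coordinates). Camera axes: x right, y down, z forward; pixel columns grow to the right and rows downward; lengths in m; the calibration is good to about 2 mm. A picture is of the moment at which its call begins: read the wrist's pose just before it. get_calibration takes no time and is no camera call; for the wrist camera it gives the pose at the moment of the call.
- bot.hand_in(): hands the job in, once; it reports no verdict.
Trained networks look in the newest picture that a camera, given by its name, has taken for a name from the list of things; names that differ only in an ending like _2 or _b are one class to them, and where a whole thing is asked for, a point or a joint stands for the part that bears it (a point fixed in the world has none). Each returns a list of dicts, best first, with "confidence" (0 to 1); they miss things now and then, are a little off and sometimes report something else, mostly with a low value. They report only what shows in the picture. A call takes as long as a camera call. They do not tell look-alikes from the thing itself.
- finder.find_in(camera, target): "bbox" ([left, top, width, height] in pixels, round what is visible of it).
- finder.place_of(camera, target): "location" ([column, row] in pixels: a listed point, or the origin of a listed thing).
The state is a dict: "t": time; "q": joint angles; "joint_vel": joint speeds; "joint_torque": joint torques, N m; "eef_pos": TCP position; "tool_rot": TCP orientation; "contact_force": force on the tool from outside, world axes, zero at the start; "torque": the same for the moment, N m; "gripper_width": opening from 0.0 (shut) to 1.0 (fully open).
Only numpy, scipy, OpenCV 4.12 (cv2) and the standard library are available. Lean on these libraries where they do the work, as an engineer would, in place of code of your own. Each camera call takes 0.05 s, during which the arm holds its last target. There are 200 camera calls.

### The job

The pale sanded rosette is going back under the carving hood: lay it down gently, carved side up, in the middle of the cork face of the carving board, and hang the red clamp that stands on the downdraft table astride the free part of the white clamp rail, screw and jaws hanging below the bar. Then hand the suction over: first open the hood's damper (green knob) to its green mark, 60 degrees, and only then throttle the downdraft table's damper (blue knob) back to its yellow mark, 30 degrees, so that the fan is never starved. Leave everything else where it is.

Things in the scene. Friction and masses are not known exactly. Their poses are not given: they have to be found in the camera images.
- station: Dust-extraction assembly, fixed; origin on the bench under the ducts' tee; x away from the robot, y left. 80 mm duct along y (top 105 mm above the bench) from the blue downdraft table on the left (slotted steel top at 100 mm; x -160 to 120, y 170 to 450) to the green carving hood on the right (x -40 to 100, y -485 to -240, 190 high, mouth to -x). Tee leads to +x. Two damper levers on the duct.
- table_damper (a joint): Downdraft table's damper lever (blue knob) on a vertical shaft, rad. 0 = shut: lever across the duct, pointing to the station's -x; grows as it swings to the station's +y; 1.571 = open, along the duct. Friction 0.25 N m (2.5 N at the knob): stays where left; end stops. Painted marks on the plate, wider than the lever: red 0, yellow 30 deg (0.524), green 60 deg (1.047), white 90 deg.
- table_damper_knob (a point): Grip point on the blue upright knob of the table's damper lever: cylinder 24 mm across, from 132 to 174 mm above the bench; the point lies on its axis 155.5 mm above the bench, 100 mm from the shaft.
- table_damper_hinge (a point): Point on the vertical shaft of the table's damper, 155.5 mm above the bench (station x 0, y +75 mm).
- hood_damper (a joint): Carving hood's damper lever (green knob), rad: same lever, mirrored. 0 = shut: pointing to the station's -x; grows as it swings to the station's -y; 1.571 = open, along the duct. Same friction and painted marks: red 0, yellow 30 deg (0.524), green 60 deg (1.047), white 90 deg.
- hood_damper_knob (a point): Grip point on the green upright knob of the hood's damper lever: same size and height as the blue one, 100 mm from its shaft.
- hood_damper_hinge (a point): Point on the vertical shaft of the hood's damper, 155.5 mm above the bench (station x 0, y -75 mm).
- rail: White clamp rail behind the ducts, fixed: horizontal bar 24 mm across, 360 long along its y, axis 190 mm above the bench, on posts at y -172 and 172. Origin on the bench under the bar's middle. A blue and a dark clamp hang on it, fixed, at y -100 and -140 mm (tops 220 mm above the bench).
- rail_free (a point): Point on the bar's axis in the middle of its free part: 190 mm above the bench, at the rail's y = +40 mm (about 110 mm of bar free either side). Axes as the rail's: y along the bar.
- clamp: Loose red G-clamp, 0.65 kg, standing on its jaws on the downdraft table, spine up. Origin at the bottom between the jaws; x along the spine to the screw's end, z up. Spine 140 long (x -70 to 70), 16 wide (y), z 72 to 90. Arms' inner faces at x -54, 54; at the bottom the opening is 84 wide (x -42 to 42). Screw to x 130 with a cross bar 77 long. Centre of mass x 11, z 43. Hangs either way round.
- clamp_spine (a point): Grip point of the red clamp: middle of the spine's section, above the centre of mass: clamp x +10, z +81 mm. Grip across the 16 mm width.
- rosette: Loose pale limewood rosette block (0.08 kg), 90 (its x) x 56 (its y) x 18 mm with a carved flower on top up to 29 mm at its centre; origin under its centre, z out of the carved side. Lies carved side up on the downdraft table.
- board: Plywood carving board in front of the hood, fixed for the run: 180 (its x) x 200 (its y) mm, 13 mm high with a cork face and a wooden fence 20 mm thick along its far (+x) edge, up to 32 mm above the bench. Origin on the bench under its centre.
- board_center (a point): Middle of the cork face, 13 mm above the bench; axes as the board's. The cork reaches 78 mm either way along x (the fence begins 80 mm beyond this point) and 98 mm along y.
- gouge_a: Carving gouge, 10 mm blade: wooden handle 130 long, 28 high, steel blade; 255 mm over all, lying along its own x (blade to +x), origin on the bench under the ferrule. Bystander.
- gouge_b: Carving gouge like gouge_a with an 18 mm blade. Bystander.
- mallet: Round carver's mallet standing on its head: head 92 mm across and 92 high, handle up to 210 mm. Origin under its centre. Bystander.
- cork_block: Cork sanding block 100 x 50 x 29 mm lying on the downdraft table's grille, long side along its own x, origin under its centre. Bystander.
- oil_bottle: Green glass bottle, 60 mm across, 170 high, standing at the back of the bench; origin under its centre. Bystander.
- wax_jar: Amber jar, 72 mm across, 60 high, in front of the downdraft table; origin under its centre. Bystander.
- corner_block: A finished, darker carved block, 90 x 56 x 29 mm, lying at the back of the bench; origin under its centre. Bystander: not the pale one to be moved.
Mind the look-alikes: they are no part of the job. Leave any purple or turquoise look-alike of the rosette alone.

How it is judged:
On the way, in this order (a step that is already met when the one before it is completed fails the run):
1. the rosette lies on the carving board and the red clamp hangs on the rail, both let go (x of rosette in the frame of board_center between -0.045 and 0.045 m and y of rosette in the frame of board_center between -0.06 and 0.06 m and z of rosette in the frame of board_center between -0.004 and 0.006 m and angle between rosette's own z axis and vertical below 0.12 rad and linear speed of each of rosette, clamp below 0.05 m/s and contact force between each of rosette, clamp and the fingers below 0.2 N and x of rail_free in the frame of clamp between -0.056 and 0.056 m and z of rail_free in the frame of clamp between 0.03 and 0.074 m and y of rail_free in the frame of clamp between -0.13 and 0.13 m and angle between the y axis of clamp and the y axis of rail, either way round below 0.35 rad and angle between clamp's own z axis and vertical below 0.9 rad and contact force between clamp and rail above 2 N and contact force between clamp and station below 0.3 N), for 0.2 s.
2. the hood's damper stands at its green mark (value of joint hood_damper between 0.9622 and 1.1322 rad and velocity of joint hood_damper between -0.05 and 0.05 rad/s), for 0.2 s.
3. the table's damper stands at its yellow mark (value of joint table_damper between 0.4386 and 0.6086 rad and velocity of joint table_damper between -0.05 and 0.05 rad/s), for 0.2 s.
At the end, for the whole second after the job is handed in: Rosette at rest, flat, carved side up, within 45 mm (board x) and 60 mm (y) of the cork's middle; red clamp at rest astride the bar, jaws below it, within 20 degrees of square, touching nothing else; hood damper at 60 +- 4.9 degrees, table damper at 30 +- 4.9 degrees (all of step 1 and all of step 2 and all of step 3).
It fails at once if the table's damper throttled (below 0.9 rad) while the hood's was not yet opened (below 0.9 rad) (value of joint each of table_damper, hood_damper below 0.9 rad).
It fails at once if the rosette dropped or thrown onto the board (faster than 0.6 m/s within 40 mm of the board's face) (x of rosette in the frame of board_center between -0.1 and 0.1 m and y of rosette in the frame of board_center between -0.12 and 0.12 m and z of rosette in the frame of board_center below 0.04 m and linear speed of rosette above 0.6 m/s).
It fails at once if the clamp or the rosette fell onto the bare bench (height (world z) of clamp below 0.04 m or height (world z) of rosette below 0.006 m).
It fails at once if a bystander was moved by more than 25 mm (distance of any of gouge_a, gouge_b, mallet, cork_block, oil_bottle, wax_jar, corner_block from where it was at the start of the episode above 0.025 m).
It also fails if it takes over 72 s, if anything falls off the work surface, if the arm or the gripper's body presses on something with over 40 N, if the wrist force passes 120 N, or if a joint passes its speed limit or range.

## Working session

There is one attempt and no reset: what is moved stays moved. The work goes in short steps, Python scripts to look and compute and a tool call to move; the robot and the scene stay as the last step left them, time stands still between calls to the robot, and variables do not carry over. Pictures are saved under pics/ and viewed, about 8 in all and at most 12, crops included, and the job is handed in when it is done.

Besides the shell and the picture viewer there is one more tool, called after ">>>" by a JSON object that holds its "fn" and its "kwargs", one argument or row to a line. jog_arm: Moves the arm, as the interface text tells. Shift numbers are shares of 20 cm and turn numbers shares of 180 degrees, none past 1 either way. Its arguments: {"type":"object","properties":{"plan":{"type":"array","items":{"type":"object","properties":{"x":{"type":"number","minimum":-1,"maximum":1},"y":{"type":"number","minimum":-1,"maximum":1},"z":{"type":"number","minimum":-1,"maximum":1},"wx":{"type":"number","minimum":-1,"maximum":1},"wy":{"type":"number","minimum":-1,"maximum":1},"wz":{"type":"number","minimum":-1,"maximum":1}}}},"hand":{"type":"number"},"grip_force":{"type":"number"}},"required":["plan"]}

```bash
mkdir -p pics; ls; cat > h.py <<'E'
import numpy as np, cv2
from station import monitor, cams, bot, finder
def ray(cam,px,z,cal=None):
    c=cal or cams.get_calibration(cam); E=np.array(c["extrinsics"]); R,t=E[:3,:3],E[:3,3]
    o=-R.T@t; d=R.T@np.array([(px[0]-c["cx"])/c["fx"],(px[1]-c["cy"])/c["fy"],1])
    return o+d*(z-o[2])/d[2]
def proj(cam,p):
    c=cams.get_calibration(cam); E=np.array(c["extrinsics"]); q=E[:3,:3]@p+E[:3,3]
    return np.array([c["fx"]*q[0]/q[2]+c["cx"],c["fy"]*q[1]/q[2]+c["cy"]])
def snap(cam,name): 
    im=cams.read_camera(cam); cv2.imwrite(f"pics/{name}.png",im[:,:,::-1]); return im
E
cat > a.py <<'E'
from h import *
o=monitor.get_obs(); print({k:np.round(v,3) for k,v in o.items()})
for cam in ("top","scene"):
    snap(cam,cam+"0")
    for n,z in (("station",0),("rosette",.1),("clamp",.1),("clamp_spine",.181),("rail",0),("rail_free",.19),("board",0),("board_center",.013),("table_damper_knob",.1555),("hood_damper_knob",.1555),("table_damper_hinge",.1555),("hood_damper_hinge",.1555),("cork_block",.1),("mallet",0)):
        for r in finder.place_of(cam,n)[:3]:
            print(cam,n,np.round(r["location"]),round(r["confidence"],2),np.round(ray(cam,r["location"],z),3))
a,b=cv2.imread("pics/top0.png"),cv2.imread("pics/scene0.png")
print(a.shape,cams.get_calibration("top"))
E
python3 a.py
```

```text
pics
{'t': np.float64(0.0), 'q': array([-1.259,  0.478,  0.022,  1.556, -0.012,  1.109, -0.083]), 'joint_vel': array([ 0.001,  0.001, -0.001, -0.   ,  0.002,  0.001, -0.   ]), 'joint_torque': array([ 0.0000e+00, -5.9646e+01,  1.6080e+00, -2.8120e+01,  1.2000e-02,
        9.0000e-03,  0.0000e+00]), 'eef_pos': array([0.275, 0.616, 0.23 ]), 'tool_rot': array([-0.   ,  0.208,  0.978, -0.001]), 'contact_force': array([ 0.517, -0.583, -0.022]), 'torque': array([-0.023,  0.015,  0.091]), 'gripper_width': np.float64(0.999)}
top station [280. 190.] 0.56 [0.564 0.029 0.   ]
top rosette [121. 252.] 0.97 [0.343 0.533 0.1  ]
top rosette [122. 200.] 0.93 [0.507 0.537 0.1  ]
top rosette [162. 220.] 0.78 [0.447 0.407 0.1  ]
top clamp [189. 182.] 0.85 [0.572 0.326 0.1  ]
top clamp_spine [178. 181.] 0.79 [0.564 0.346 0.181]
top clamp_spine [287. 224.] 0.22 [0.446 0.014 0.181]
top rail [308. 184.] 0.56 [ 0.588 -0.064  0.   ]
top rail [347. 128.] 0.39 [ 0.784 -0.197  0.   ]
top rail_free [268. 150.] 0.64 [0.665 0.076 0.19 ]
top board [380. 236.] 0.89 [ 0.415 -0.311  0.   ]
top board_center [386. 231.] 0
[... 1275 characters left out ...]
 202.] 0.87 [0.56  0.098 0.155]
scene table_damper_hinge [232. 157.] 0.3 [0.392 0.203 0.155]
scene hood_damper_hinge [237. 244.] 0.63 [ 0.572 -0.053  0.155]
scene hood_damper_hinge [135. 331.] 0.42 [ 0.503 -0.353  0.155]
scene cork_block [257. 170.] 0.66 [0.455 0.238 0.1  ]
scene mallet [229. 159.] 0.78 [0.29  0.324 0.   ]
(384, 512, 3) {'fx': 438.5612792017854, 'fy': 438.5612792017854, 'cx': 256.5824888783451, 'cy': 192.97889094727745, 'extrinsics': array([[ 0.02718884, -0.99961927, -0.00469887,  0.09449986],
       [-0.99596981, -0.02668707, -0.08562672,  0.55135948],
       [ 0.08546872,  0.00700803, -0.99631621,  1.45235719],
       [ 0.        ,  0.        ,  0.        ,  1.        ]])}
```

```bash
python3 - <<'E'
import cv2
a=cv2.imread("pics/top0.png"); cv2.imwrite("pics/v1.png",cv2.resize(a[90:330,80:440],(800,533),interpolation=cv2.INTER_CUBIC))
b=cv2.imread("pics/scene0.png"); cv2.imwrite("pics/v2.png",cv2.resize(b[60:384,60:492],(800,600),interpolation=cv2.INTER_CUBIC))
E
```

```text
(no output)
```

View pics/v1.png

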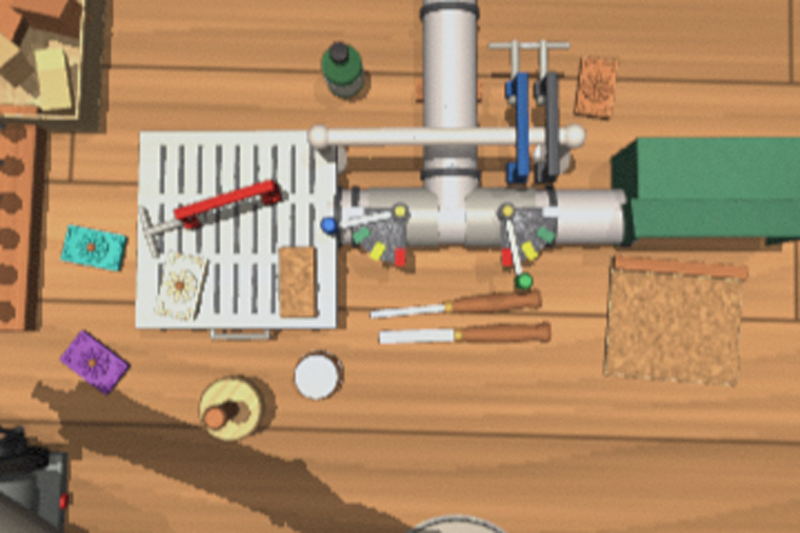

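View pics/v2.png

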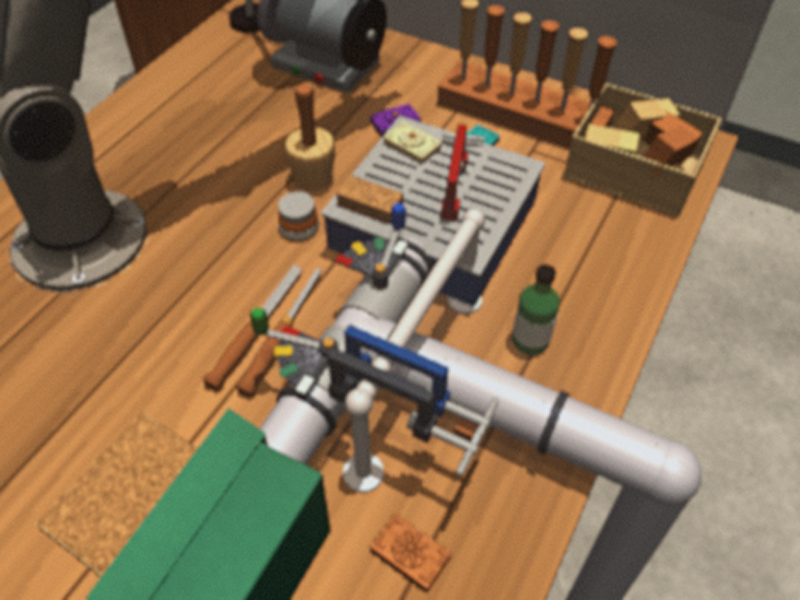

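The pale rosette is at v1 (181,286), which is top-camera pixel ≈(161,219). It lies carved side up on the slotted table. The look-alikes are turquoise at (93,248), purple at (94,361) and the darker block at (597,87), so only the first fits "pale, on the grille". The clamp spine runs from v1 (277,187) to (181,218), with its screw towards (150,235). The rail runs from (318,136) to (575,134).

```bash
cat >> h.py <<'E'
from scipy.spatial.transform import Rotation as Ro
def rows(p,ydeg=None):
    """fractions to reach TCP p (world) pointing straight down with tool y at ydeg (mod 180, nearest)"""
    o=monitor.get_obs(); w,x,y,z=o["tool_rot"]; R=Ro.from_quat([x,y,z,w]); M=R.as_matrix()
    d=M.T@(np.array(p)-o["eef_pos"])/.2
    cur=np.degrees(np.arctan2(M[1,1],M[0,1]))
    a=np.radians(cur if ydeg is None else ydeg)
    yv=np.array([np.cos(a),np.sin(a),0]); zv=np.array([0,0,-1.]); T=np.c_[np.cross(yv,zv),yv,zv]
    r=(R.inv()*Ro.from_matrix(T)).as_rotvec()/np.pi
    print("pos",np.round(o["eef_pos"],3),"yang",round(cur,1),"t",round(float(o["t"]),2),"g",round(float(o["gripper_width"]),3),"| d",np.round(d,3),"w",np.round(r,3))
E
python3 - <<'E'
from h import *
P=lambda u,v,z:ray("top",(80+.45*u,90+.45*v),z)
def pr(n,*a):
    q=[P(*x) for x in a]; s=n+" "+" ".join(str(np.round(x[:2],3)) for x in q)
    d=q[1]-q[0] if len(q)>1 else None
    if d is not None: s+=f" len {np.hypot(d[0],d[1]):.3f} ang {np.degrees(np.arctan2(d[1],d[0])):.1f} mid {np.round((q[0]+q[1])/2,3)}"
    print(s)
pr("rail",(575,134,.19),(318,136,.19))
pr("hinges",(507,211,.17),(400,211,.17))
pr("tknob",(400,211,.17),(330,226,.174)); pr("hknob",(507,211,.17),(525,282,.174))
pr("spine",(281,189,.19),(178,219,.19)); 
pr("ros long",(172,317,.118),(193,257,.118)); pr("rosc",(181,286,.129))
pr("board sides",(605,376,.013),(617,262,.032)); pr("near",(737,384,.013),(605,376,.013)); pr("fence",(747,271,.032),(615,262,.032))
rows((.44,.405,.25),20)
E
```

```text
rail [ 0.67  -0.135] [0.658 0.212] len 0.348 ang 92.0 mid [0.664 0.038 0.19 ]
hinges [ 0.565 -0.047] [0.561 0.099] len 0.146 ang 91.5 mid [0.563 0.026 0.17 ]
tknob [0.561 0.099] [0.537 0.193] len 0.098 ang 103.9 mid [0.549 0.146 0.172]
hknob [ 0.565 -0.047] [ 0.468 -0.073] len 0.100 ang -165.1 mid [ 0.517 -0.06   0.172]
spine [0.584 0.26 ] [0.54  0.397] len 0.144 ang 107.9 mid [0.562 0.328 0.19 ]
ros long [0.408 0.416] [0.493 0.39 ] len 0.089 ang -16.8 mid [0.45  0.403 0.118]
rosc [0.451 0.402]
board sides [ 0.336 -0.216] [ 0.507 -0.229] len 0.172 ang -4.2 mid [ 0.421 -0.223  0.022]
near [ 0.329 -0.415] [ 0.336 -0.216] len 0.198 ang 88.1 mid [ 0.333 -0.316  0.013]
fence [ 0.499 -0.424] [ 0.507 -0.226] len 0.198 ang 87.6 mid [ 0.503 -0.325  0.032]
pos [0.275 0.616 0.231] yang 65.9 t 1.5 g 1.0 | d [-1.184 -0.629 -0.093] w [ 0.    -0.     0.255]
```

```bash
python3 -c "
from h import *
rows((.362,.51,.23),73)"
```

```text
pos [0.275 0.616 0.231] yang 65.9 t 1.5 g 1.0 | d [-0.613 -0.309  0.007] w [ 0.    -0.    -0.039]
```

>>> {"fn": "jog_arm", "kwargs": {
  "plan": [
    {"x": -0.613, "y": -0.309, "wz": -0.039},
    {"x": -0.613, "y": -0.309, "wz": -0.039},
    {"x": -0.613, "y": -0.309, "wz": -0.039},
    {"x": -0.613, "y": -0.309, "wz": -0.039}
  ],
  "hand": 1,
  "grip_force": 40
}}

```text
invalid input at $.plan[0]: expected keys x, y, z, wx, wy, wz
```

```bash
python3 -c "
from h import *
rows((.449,.403,.23),73)"
```

```text
pos [0.275 0.616 0.231] yang 65.9 t 1.5 g 1.0 | d [-1.229 -0.62   0.007] w [ 0.    -0.    -0.039]
```

All six keys are needed.

>>> {"fn": "jog_arm", "kwargs": {
  "plan": [
    {"x": -0.613, "y": -0.309, "z": 0, "wx": 0, "wy": 0, "wz": -0.039},
    {"x": -0.613, "y": -0.309, "z": 0, "wx": 0, "wy": 0, "wz": -0.039},
    {"x": -0.613, "y": -0.309, "z": 0, "wx": 0, "wy": 0, "wz": -0.039},
    {"x": -0.613, "y": -0.309, "z": 0, "wx": 0, "wy": 0, "wz": -0.039},
    {"x": -0.613, "y": -0.309, "z": 0, "wx": 0, "wy": 0, "wz": -0.039}
  ],
  "hand": 1,
  "grip_force": 40
}}

```text
t: 1.92
eef_pos: [0.3667, 0.5054, 0.2317]
tool_rot: [0.001, 0.152, 0.988, -0.001]
contact_force: [1.2, -0.3, 0.3]
gripper_width: 1.005
```

```bash
python3 -c "
from h import *
rows((.449,.403,.23),73)"
```

```text
pos [0.367 0.505 0.232] yang 72.5 t 1.92 g 1.005 | d [-0.547 -0.365  0.01 ] w [-0.     0.001 -0.003]
```

>>> {"fn": "jog_arm", "kwargs": {
  "plan": [
    {"x": -0.547, "y": -0.365, "z": 0, "wx": 0, "wy": 0, "wz": 0},
    {"x": -0.547, "y": -0.365, "z": 0, "wx": 0, "wy": 0, "wz": 0},
    {"x": -0.547, "y": -0.365, "z": 0, "wx": 0, "wy": 0, "wz": 0},
    {"x": -0.547, "y": -0.365, "z": 0, "wx": 0, "wy": 0, "wz": 0},
    {"x": -0.547, "y": -0.365, "z": 0, "wx": 0, "wy": 0, "wz": 0},
    {"x": -0.547, "y": -0.365, "z": 0, "wx": 0, "wy": 0, "wz": 0}
  ]
}}

```text
t: 2.42
eef_pos: [0.449, 0.4033, 0.2322]
tool_rot: [0.001, 0.153, 0.988, -0.0]
contact_force: [-0.2, 0.9, 0.6]
gripper_width: 1.002
```

```bash
python3 -c "
from h import *
cal=cams.get_calibration('wrist'); im=snap('wrist','w1')
for n in ('rosette','clamp_spine'):
  for r in finder.place_of('wrist',n)[:3]: print(n,np.round(r['location']),round(r['confidence'],2),np.round(ray('wrist',r['location'],.1 if n=='rosette' else .181,cal),3))
m=cv2.inRange(cv2.cvtColor(im,cv2.COLOR_RGB2HSV),(0,0,0),(0,0,0))
print(np.round(proj('wrist',np.array([.449,.403,.118]))))
rows((.449,.403,.106),73)"
```

```text
rosette [342.  45.] 0.88 [0.348 0.518 0.1  ]
rosette [378. 173.] 0.83 [0.475 0.527 0.1  ]
rosette [258. 187.] 0.78 [0.452 0.405 0.1  ]
[254. 192.]
pos [0.447 0.405 0.232] yang 72.7 t 2.57 g 0.999 | d [-0.01  -0.008  0.63 ] w [-0.     0.001 -0.002]
```

View pics/w1.png

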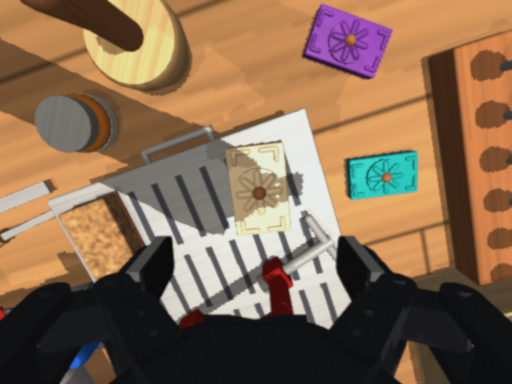

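The wrist view shows the pale rosette at (259,190) with corners at about (226,146), (283,142), (291,230) and (236,235). The purple one at (350,40) and the turquoise one at (383,175) are off the table.

```bash
python3 -c "
from h import *
c=[ray('wrist',p,.118)for p in((226,146),(283,142),(291,230),(236,235))]
a=(c[0]+c[1])/2;b=(c[2]+c[3])/2;d=b-a;print(np.round((a+b)/2,3),np.linalg.norm(d),np.degrees(np.arctan2(d[1],d[0])))
d=c[1]-c[0];print(np.linalg.norm(d),np.degrees(np.arctan2(d[1],d[0])))
rows((.450,.403,.106),77)"
```

```text
[0.449 0.408 0.118] 0.0895373237935398 -11.481125408393542
0.0532464983446569 76.64038889603668
pos [0.447 0.405 0.232] yang 72.7 t 2.57 g 0.999 | d [-0.015 -0.006  0.63 ] w [-0.     0.001 -0.024]
```

>>> {"fn": "jog_arm", "kwargs": {
  "plan": [
    {"x": -0.014, "y": 0.003, "z": 0.15, "wx": 0, "wy": 0, "wz": -0.026},
    {"x": -0.014, "y": 0.003, "z": 0.3, "wx": 0, "wy": 0, "wz": -0.026},
    {"x": -0.014, "y": 0.003, "z": 0.45, "wx": 0, "wy": 0, "wz": -0.026},
    {"x": -0.014, "y": 0.003, "z": 0.55, "wx": 0, "wy": 0, "wz": -0.026},
    {"x": -0.014, "y": 0.003, "z": 0.62, "wx": 0, "wy": 0, "wz": -0.026},
    {"x": -0.014, "y": 0.003, "z": 0.635, "wx": 0, "wy": 0, "wz": -0.026},
    {"x": -0.014, "y": 0.003, "z": 0.635, "wx": 0, "wy": 0, "wz": -0.026}
  ]
}}

```text
t: 3.15
eef_pos: [0.4487, 0.4057, 0.1039]
tool_rot: [-0.0, 0.109, 0.994, -0.001]
contact_force: [0.2, 0.5, 0.9]
gripper_width: 1.0
```

>>> {"fn": "jog_arm", "kwargs": {
  "plan": [
    {"x": 0, "y": 0, "z": 0, "wx": 0, "wy": 0, "wz": 0},
    {"x": 0, "y": 0, "z": 0, "wx": 0, "wy": 0, "wz": 0},
    {"x": 0, "y": 0, "z": 0, "wx": 0, "wy": 0, "wz": 0},
    {"x": 0, "y": 0, "z": 0, "wx": 0, "wy": 0, "wz": 0},
    {"x": 0, "y": 0, "z": 0, "wx": 0, "wy": 0, "wz": 0},
    {"x": 0, "y": 0, "z": 0, "wx": 0, "wy": 0, "wz": 0},
    {"x": 0, "y": 0, "z": 0, "wx": 0, "wy": 0, "wz": 0},
    {"x": 0, "y": 0, "z": 0, "wx": 0, "wy": 0, "wz": 0}
  ],
  "hand": -1,
  "grip_force": 30
}}

```text
t: 3.82
eef_pos: [0.4491, 0.407, 0.1054]
tool_rot: [0.0, 0.109, 0.994, 0.0]
contact_force: [-2.0, 1.7, 6.5]
gripper_width: 0.646
```

The opening is 0.646, about 55 mm, so the rosette is held. Lifting it.

>>> {"fn": "jog_arm", "kwargs": {
  "plan": [
    {"x": 0, "y": 0, "z": -0.15, "wx": 0, "wy": 0, "wz": 0},
    {"x": 0, "y": 0, "z": -0.35, "wx": 0, "wy": 0, "wz": 0},
    {"x": 0, "y": 0, "z": -0.55, "wx": 0, "wy": 0, "wz": 0},
    {"x": 0, "y": 0, "z": -0.75, "wx": 0, "wy": 0, "wz": 0},
    {"x": 0, "y": 0, "z": -0.85, "wx": 0, "wy": 0, "wz": 0},
    {"x": 0, "y": 0, "z": -0.85, "wx": 0, "wy": 0, "wz": 0}
  ]
}}

```text
t: 4.32
eef_pos: [0.4512, 0.4085, 0.2818]
tool_rot: [0.004, 0.109, 0.994, 0.004]
contact_force: [0.4, 0.8, -0.2]
gripper_width: 0.648
```

```bash
python3 -c "
from h import *
rows((.46,.22,.275),82);rows((.46,.03,.275),88)"
```

```text
pos [0.451 0.409 0.282] yang 77.5 t 4.32 g 0.648 | d [-0.247 -0.911  0.027] w [ 0.003  0.002 -0.025]
pos [0.451 0.409 0.282] yang 77.5 t 4.32 g 0.648 | d [-0.453 -1.838  0.019] w [ 0.003  0.002 -0.058]
```

>>> {"fn": "jog_arm", "kwargs": {
  "plan": [
    {"x": -0.24, "y": -0.95, "z": 0, "wx": 0.003, "wy": 0.002, "wz": -0.06},
    {"x": -0.24, "y": -0.95, "z": 0, "wx": 0.003, "wy": 0.002, "wz": -0.06},
    {"x": -0.24, "y": -0.95, "z": 0, "wx": 0.003, "wy": 0.002, "wz": -0.06},
    {"x": -0.24, "y": -0.95, "z": 0, "wx": 0.003, "wy": 0.002, "wz": -0.06},
    {"x": -0.24, "y": -0.95, "z": 0, "wx": 0.003, "wy": 0.002, "wz": -0.06},
    {"x": -0.24, "y": -0.95, "z": 0, "wx": 0.003, "wy": 0.002, "wz": -0.06},
    {"x": -0.24, "y": -0.95, "z": 0, "wx": 0.003, "wy": 0.002, "wz": -0.06}
  ]
}}

```text
t: 4.9
eef_pos: [0.4568, 0.2104, 0.2798]
tool_rot: [-0.0, 0.017, 1.0, -0.001]
contact_force: [-0.6, -0.1, -0.2]
gripper_width: 0.643
```

>>> {"fn": "jog_arm", "kwargs": {
  "plan": [
    {"x": 0, "y": -1, "z": 0, "wx": 0, "wy": 0, "wz": 0},
    {"x": 0, "y": -1, "z": 0, "wx": 0, "wy": 0, "wz": 0},
    {"x": 0, "y": -1, "z": 0, "wx": 0, "wy": 0, "wz": 0},
    {"x": 0, "y": -1, "z": 0, "wx": 0, "wy": 0, "wz": 0},
    {"x": 0, "y": -1, "z": 0, "wx": 0, "wy": 0, "wz": 0},
    {"x": 0, "y": -1, "z": 0, "wx": 0, "wy": 0, "wz": 0},
    {"x": 0, "y": -1, "z": 0, "wx": 0, "wy": 0, "wz": 0}
  ]
}}

```text
t: 5.48
eef_pos: [0.4499, 0.0097, 0.2797]
tool_rot: [-0.0, 0.018, 1.0, -0.0]
contact_force: [0.2, 0.4, -0.5]
gripper_width: 0.646
```

>>> {"fn": "jog_arm", "kwargs": {
  "plan": [
    {"x": 0.1, "y": -1, "z": 0, "wx": 0, "wy": 0, "wz": 0},
    {"x": 0.1, "y": -1, "z": 0, "wx": 0, "wy": 0, "wz": 0},
    {"x": 0.1, "y": -1, "z": 0, "wx": 0, "wy": 0, "wz": 0},
    {"x": 0.1, "y": -1, "z": 0, "wx": 0, "wy": 0, "wz": 0},
    {"x": 0.1, "y": -1, "z": 0, "wx": 0, "wy": 0, "wz": 0},
    {"x": 0.1, "y": -1, "z": 0, "wx": 0, "wy": 0, "wz": 0},
    {"x": 0.1, "y": -1, "z": 0, "wx": 0, "wy": 0, "wz": 0}
  ]
}}

```text
t: 6.07
eef_pos: [0.4232, -0.1893, 0.2796]
tool_rot: [-0.0, 0.019, 1.0, -0.001]
contact_force: [-0.2, 1.2, -1.2]
gripper_width: 0.642
```

```bash
python3 -c "
from h import *
rows((.423,-.319,.15),88)"
```

```text
pos [ 0.423 -0.189  0.28 ] yang 87.8 t 6.07 g 0.642 | d [-0.024 -0.647  0.649] w [-0.    -0.    -0.001]
```

>>> {"fn": "jog_arm", "kwargs": {
  "plan": [
    {"x": -0.02, "y": -0.2, "z": 0.0, "wx": 0, "wy": 0, "wz": 0},
    {"x": -0.02, "y": -0.4, "z": 0.0, "wx": 0, "wy": 0, "wz": 0},
    {"x": -0.02, "y": -0.55, "z": 0.1, "wx": 0, "wy": 0, "wz": 0},
    {"x": -0.02, "y": -0.647, "z": 0.25, "wx": 0, "wy": 0, "wz": 0},
    {"x": -0.02, "y": -0.647, "z": 0.4, "wx": 0, "wy": 0, "wz": 0},
    {"x": -0.02, "y": -0.647, "z": 0.6, "wx": 0, "wy": 0, "wz": 0},
    {"x": -0.02, "y": -0.647, "z": 0.75, "wx": 0, "wy": 0, "wz": 0},
    {"x": -0.02, "y": -0.647, "z": 0.9, "wx": 0, "wy": 0, "wz": 0},
    {"x": -0.02, "y": -0.647, "z": 1.0, "wx": 0, "wy": 0, "wz": 0},
    {"x": -0.02, "y": -0.647, "z": 1.0, "wx": 0, "wy": 0, "wz": 0}
  ]
}}

```text
t: 6.9
eef_pos: [0.4217, -0.3141, 0.0752]
tool_rot: [-0.004, 0.017, 1.0, 0.002]
contact_force: [-0.1, 1.6, -1.5]
gripper_width: 0.641
```

```bash
python3 -c "
from h import *
snap('top','t2')
for r in finder.place_of('top','board_center')[:2]: print(r, ray('top',r['location'],.013))
rows((.423,-.319,.019),88)
a=cv2.imread('pics/t2.png');cv2.imwrite('pics/v3.png',cv2.resize(a[180:280,330:430],(500,500),interpolation=2))"
```

```text
{'location': [383.7, 235.7], 'confidence': 0.94} [ 0.4170319  -0.32123689  0.013     ]
pos [ 0.423 -0.317  0.079] yang 88.0 t 7.0 g 0.647 | d [ 0.001 -0.011  0.301] w [ 0.    -0.001  0.   ]
```

View pics/v3.png

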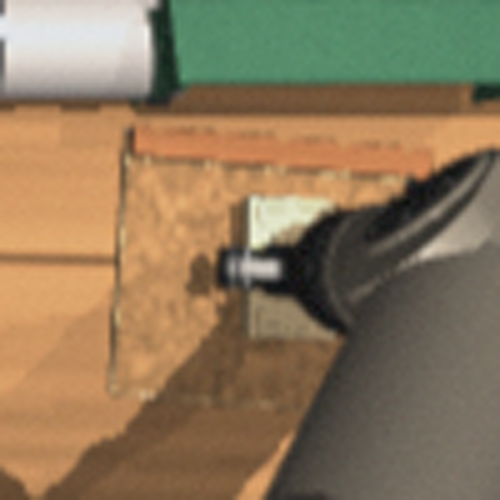

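The crop shows the rosette (left edge at 248, rows 195–340) centred over the cork (rows 155–395). Lowering gently.

>>> {"fn": "jog_arm", "kwargs": {
  "plan": [
    {"x": 0, "y": 0, "z": 0.08, "wx": 0, "wy": 0, "wz": 0},
    {"x": 0, "y": 0, "z": 0.16, "wx": 0, "wy": 0, "wz": 0},
    {"x": 0, "y": 0, "z": 0.22, "wx": 0, "wy": 0, "wz": 0},
    {"x": 0, "y": 0, "z": 0.26, "wx": 0, "wy": 0, "wz": 0},
    {"x": 0, "y": 0, "z": 0.28, "wx": 0, "wy": 0, "wz": 0},
    {"x": 0, "y": 0, "z": 0.29, "wx": 0, "wy": 0, "wz": 0},
    {"x": 0, "y": 0, "z": 0.3, "wx": 0, "wy": 0, "wz": 0},
    {"x": 0, "y": 0, "z": 0.3, "wx": 0, "wy": 0, "wz": 0},
    {"x": 0, "y": 0, "z": 0.3, "wx": 0, "wy": 0, "wz": 0}
  ]
}}

```text
t: 7.75
eef_pos: [0.4234, -0.3172, 0.0196]
tool_rot: [-0.001, 0.017, 1.0, 0.0]
contact_force: [0.3, -0.3, -1.3]
gripper_width: 0.647
```

>>> {"fn": "jog_arm", "kwargs": {
  "plan": [
    {"x": 0, "y": 0, "z": 0.004, "wx": 0, "wy": 0, "wz": 0},
    {"x": 0, "y": 0, "z": 0.007, "wx": 0, "wy": 0, "wz": 0},
    {"x": 0, "y": 0, "z": 0.007, "wx": 0, "wy": 0, "wz": 0}
  ]
}}

```text
t: 8.0
eef_pos: [0.4237, -0.3173, 0.0185]
tool_rot: [-0.0, 0.018, 1.0, -0.0]
contact_force: [0.3, -0.5, 0.9]
gripper_width: 0.644
```

>>> {"fn": "jog_arm", "kwargs": {
  "plan": [
    {"x": 0, "y": 0, "z": 0, "wx": 0, "wy": 0, "wz": 0},
    {"x": 0, "y": 0, "z": 0, "wx": 0, "wy": 0, "wz": 0},
    {"x": 0, "y": 0, "z": 0, "wx": 0, "wy": 0, "wz": 0},
    {"x": 0, "y": 0, "z": 0, "wx": 0, "wy": 0, "wz": 0},
    {"x": 0, "y": 0, "z": -0.05, "wx": 0, "wy": 0, "wz": 0},
    {"x": 0, "y": 0, "z": -0.2, "wx": 0, "wy": 0, "wz": 0},
    {"x": 0, "y": 0, "z": -0.4, "wx": 0, "wy": 0, "wz": 0},
    {"x": 0, "y": 0, "z": -0.6, "wx": 0, "wy": 0, "wz": 0},
    {"x": 0, "y": 0, "z": -0.8, "wx": 0, "wy": 0, "wz": 0},
    {"x": 0, "y": 0, "z": -1, "wx": 0, "wy": 0, "wz": 0},
    {"x": 0, "y": 0, "z": -1, "wx": 0, "wy": 0, "wz": 0}
  ],
  "hand": 1
}}

```text
t: 8.92
eef_pos: [0.4268, -0.3204, 0.2266]
tool_rot: [0.005, 0.018, 1.0, -0.003]
contact_force: [1.0, -0.3, -0.7]
gripper_width: 0.998
```

```bash
python3 -c "
from h import *
cal=cams.get_calibration('wrist');snap('wrist','w2')
for n in('rosette','board_center'):
  for r in finder.place_of('wrist',n)[:2]: print(n,r, ray('wrist',r['location'],.013,cal))
rows((.46,-.05,.29),60)"
```

```text
rosette {'location': [258.3, 169.2], 'confidence': 0.78} [ 0.42632257 -0.3178798   0.013     ]
pos [ 0.424 -0.317  0.219] yang 88.0 t 9.07 g 0.994 | d [-0.135  1.341 -0.355] w [0.    0.    0.156]
```

>>> {"fn": "jog_arm", "kwargs": {
  "plan": [
    {"x": 0, "y": 0.1, "z": -0.3, "wx": 0, "wy": 0, "wz": 0.02},
    {"x": -0.1, "y": 0.3, "z": -0.35, "wx": 0, "wy": 0, "wz": 0.06},
    {"x": -0.13, "y": 0.5, "z": -0.35, "wx": 0, "wy": 0, "wz": 0.1},
    {"x": -0.15, "y": 0.7, "z": -0.35, "wx": 0, "wy": 0, "wz": 0.14},
    {"x": -0.2, "y": 0.85, "z": -0.35, "wx": 0, "wy": 0, "wz": 0.18},
    {"x": -0.2, "y": 1, "z": -0.35, "wx": 0, "wy": 0, "wz": 0.2},
    {"x": -0.2, "y": 1, "z": -0.35, "wx": 0, "wy": 0, "wz": 0.2}
  ]
}}

```text
t: 9.65
eef_pos: [0.47, -0.1155, 0.2875]
tool_rot: [-0.001, 0.327, 0.945, -0.0]
contact_force: [0.9, -0.6, 0.4]
gripper_width: 0.999
```

```bash
python3 -c "
from h import *
rows((.49,.05,.29),30)
rows((.5,.08,.29),18)"
```

```text
pos [ 0.47  -0.115  0.288] yang 51.8 t 9.65 g 0.999 | d [ 0.433  0.712 -0.012] w [-0.001 -0.001  0.121]
pos [ 0.47  -0.115  0.288] yang 51.8 t 9.65 g 0.999 | d [ 0.486  0.861 -0.012] w [-0.001 -0.001  0.188]
```

>>> {"fn": "jog_arm", "kwargs": {
  "plan": [
    {"x": 0.486, "y": 0.861, "z": -0.012, "wx": 0, "wy": 0, "wz": 0.188},
    {"x": 0.486, "y": 0.861, "z": -0.012, "wx": 0, "wy": 0, "wz": 0.188},
    {"x": 0.486, "y": 0.861, "z": -0.012, "wx": 0, "wy": 0, "wz": 0.188},
    {"x": 0.486, "y": 0.861, "z": -0.012, "wx": 0, "wy": 0, "wz": 0.188},
    {"x": 0.486, "y": 0.861, "z": -0.012, "wx": 0, "wy": 0, "wz": 0.188},
    {"x": 0.486, "y": 0.861, "z": -0.012, "wx": 0, "wy": 0, "wz": 0.188},
    {"x": 0.486, "y": 0.861, "z": -0.012, "wx": 0, "wy": 0, "wz": 0.188}
  ]
}}

```text
t: 10.23
eef_pos: [0.4991, 0.0853, 0.2878]
tool_rot: [-0.003, 0.586, 0.811, -0.002]
contact_force: [-0.4, -0.0, -0.6]
gripper_width: 0.999
```

```bash
python3 -c "
from h import *
rows((.52,.23,.29),18)"
```

```text
pos [0.499 0.085 0.288] yang 18.3 t 10.23 g 0.999 | d [ 0.654  0.327 -0.012] w [-0.002 -0.001  0.002]
```

>>> {"fn": "jog_arm", "kwargs": {
  "plan": [
    {"x": 0.654, "y": 0.327, "z": -0.01, "wx": 0, "wy": 0, "wz": 0.002},
    {"x": 0.654, "y": 0.327, "z": -0.01, "wx": 0, "wy": 0, "wz": 0.002},
    {"x": 0.654, "y": 0.327, "z": -0.01, "wx": 0, "wy": 0, "wz": 0.002},
    {"x": 0.654, "y": 0.327, "z": -0.01, "wx": 0, "wy": 0, "wz": 0.002},
    {"x": 0.654, "y": 0.327, "z": -0.01, "wx": 0, "wy": 0, "wz": 0.002},
    {"x": 0.654, "y": 0.327, "z": -0.01, "wx": 0, "wy": 0, "wz": 0.002}
  ]
}}

```text
t: 10.73
eef_pos: [0.5192, 0.2304, 0.2877]
tool_rot: [-0.003, 0.587, 0.81, -0.004]
contact_force: [0.2, -1.1, -0.4]
gripper_width: 1.001
```

```bash
python3 -c "
from h import *
cal=cams.get_calibration('wrist');im=snap('wrist','w3')
for r in finder.place_of('wrist','clamp_spine')[:2]: print(r, ray('wrist',r['location'],.181,cal))
h=cv2.cvtColor(im,cv2.COLOR_RGB2HSV);m=cv2.inRange(h,(0,150,70),(6,255,255))|cv2.inRange(h,(174,150,70),(180,255,255))
n,l,s,c=cv2.connectedComponentsWithStats(m)
for i in range(1,n):
  if s[i,4]>300:
    b=cv2.boxPoints(cv2.minAreaRect(np.argwhere(l==i)[:,::-1].astype(np.float32)));print(s[i],b.round().tolist())
    print([np.round(ray('wrist',p,.19,cal)[:2],3).tolist() for p in b])
rows((.566,.314,.29),18)"
```

```text
{'location': [347.2, 82.1], 'confidence': 0.95} [0.56253909 0.34580057 0.181     ]
[ 336    0   32  176 3394] [[330.0, 174.0], [343.0, -2.0], [368.0, 0.0], [355.0, 176.0]]
[[0.576, 0.268], [0.534, 0.398], [0.552, 0.403], [0.598, 0.274]]
[314 140  23  25 372] [[314.0, 140.0], [336.0, 140.0], [336.0, 164.0], [314.0, 164.0]]
[[0.552, 0.292], [0.57, 0.298], [0.578, 0.278], [0.559, 0.272]]
pos [0.52  0.228 0.289] yang 17.8 t 10.83 g 1.001 | d [ 0.34   0.352 -0.011] w [-0.003 -0.    -0.001]
```

View pics/w3.png

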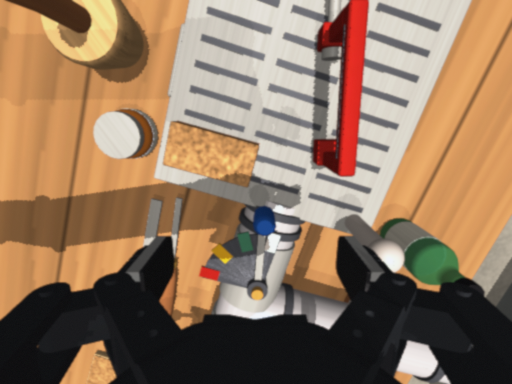

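The spine runs from (345,175) up out of frame at (358,0), at about 108.5°. The finder's spine point is (347,82). The two agree on clamp x=0 at about (.565,.337).

```bash
python3 -c "
from h import *
rows((.571,.318,.164),18.5)"
```

```text
pos [0.52  0.228 0.289] yang 17.8 t 10.83 g 1.001 | d [0.352 0.388 0.619] w [-0.003 -0.    -0.004]
```

>>> {"fn": "jog_arm", "kwargs": {
  "plan": [
    {"x": 0.176, "y": 0.194, "z": 0, "wx": -0.003, "wy": 0, "wz": -0.004},
    {"x": 0.352, "y": 0.388, "z": 0, "wx": -0.003, "wy": 0, "wz": -0.004},
    {"x": 0.352, "y": 0.388, "z": 0, "wx": -0.003, "wy": 0, "wz": -0.004},
    {"x": 0.352, "y": 0.388, "z": 0.15, "wx": -0.003, "wy": 0, "wz": -0.004},
    {"x": 0.352, "y": 0.388, "z": 0.3, "wx": -0.003, "wy": 0, "wz": -0.004},
    {"x": 0.352, "y": 0.388, "z": 0.45, "wx": -0.003, "wy": 0, "wz": -0.004},
    {"x": 0.352, "y": 0.388, "z": 0.57, "wx": -0.003, "wy": 0, "wz": -0.004},
    {"x": 0.352, "y": 0.388, "z": 0.62, "wx": -0.003, "wy": 0, "wz": -0.004},
    {"x": 0.352, "y": 0.388, "z": 0.62, "wx": -0.003, "wy": 0, "wz": -0.004},
    {"x": 0.352, "y": 0.388, "z": 0.62, "wx": -0.003, "wy": 0, "wz": -0.004}
  ]
}}

```text
t: 11.67
eef_pos: [0.5718, 0.3168, 0.1645]
tool_rot: [0.0, 0.585, 0.811, 0.0]
contact_force: [-0.0, -0.5, 0.3]
gripper_width: 1.0
```

>>> {"fn": "jog_arm", "kwargs": {
  "plan": [
    {"x": 0, "y": 0, "z": 0, "wx": 0, "wy": 0, "wz": 0},
    {"x": 0, "y": 0, "z": 0, "wx": 0, "wy": 0, "wz": 0},
    {"x": 0, "y": 0, "z": 0, "wx": 0, "wy": 0, "wz": 0},
    {"x": 0, "y": 0, "z": 0, "wx": 0, "wy": 0, "wz": 0},
    {"x": 0, "y": 0, "z": 0, "wx": 0, "wy": 0, "wz": 0},
    {"x": 0, "y": 0, "z": 0, "wx": 0, "wy": 0, "wz": 0},
    {"x": 0, "y": 0, "z": 0, "wx": 0, "wy": 0, "wz": 0},
    {"x": 0, "y": 0, "z": 0, "wx": 0, "wy": 0, "wz": 0},
    {"x": 0, "y": 0, "z": 0, "wx": 0, "wy": 0, "wz": 0},
    {"x": 0, "y": 0, "z": 0, "wx": 0, "wy": 0, "wz": 0}
  ],
  "hand": -1,
  "grip_force": 100
}}

```text
t: 12.5
eef_pos: [0.5725, 0.3172, 0.1652]
tool_rot: [0.001, 0.585, 0.811, 0.001]
contact_force: [1.6, 0.8, 4.2]
gripper_width: 0.166
```

>>> {"fn": "jog_arm", "kwargs": {
  "plan": [
    {"x": 0, "y": 0, "z": -0.05, "wx": 0, "wy": 0, "wz": 0},
    {"x": 0, "y": 0, "z": -0.15, "wx": 0, "wy": 0, "wz": 0},
    {"x": 0, "y": 0, "z": -0.3, "wx": 0, "wy": 0, "wz": 0},
    {"x": 0, "y": 0, "z": -0.45, "wx": 0, "wy": 0, "wz": 0},
    {"x": 0, "y": 0, "z": -0.6, "wx": 0, "wy": 0, "wz": 0},
    {"x": 0, "y": 0, "z": -0.7, "wx": 0, "wy": 0, "wz": 0},
    {"x": 0, "y": 0, "z": -0.75, "wx": 0, "wy": 0, "wz": 0},
    {"x": 0, "y": 0, "z": -0.75, "wx": 0, "wy": 0, "wz": 0}
  ]
}}

```text
t: 13.17
eef_pos: [0.5722, 0.317, 0.3167]
tool_rot: [0.001, 0.585, 0.811, 0.002]
contact_force: [0.7, -0.1, -6.5]
gripper_width: 0.169
```

```bash
python3 -c "
from h import *
im=snap('scene','s2');cv2.imwrite('pics/v4.png',cv2.resize(im[60:260,150:400,::-1],(750,600),interpolation=2))
rows((.58,.2,.32),-35)
rows((.632,.08,.32),-88)"
```

```text
pos [0.572 0.317 0.315] yang 18.5 t 13.22 g 0.17 | d [-0.567 -0.145 -0.027] w [ 0.    -0.     0.297]
pos [0.572 0.317 0.315] yang 18.5 t 13.22 g 0.17 | d [-1.219 -0.088 -0.027] w [ 0.    -0.     0.591]
```

View pics/v4.png

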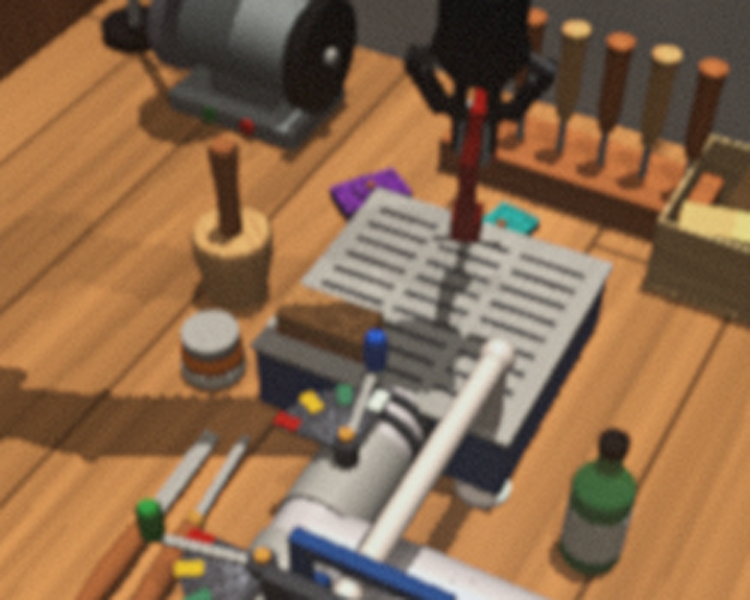

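The scene view shows the clamp gripped by its spine (470,150) and hanging level above the table.

>>> {"fn": "jog_arm", "kwargs": {
  "plan": [
    {"x": -0.1, "y": 0, "z": -0.05, "wx": 0, "wy": 0, "wz": 0.035},
    {"x": -0.2, "y": 0, "z": -0.06, "wx": 0, "wy": 0, "wz": 0.07},
    {"x": -0.3, "y": -0.05, "z": -0.06, "wx": 0, "wy": 0, "wz": 0.105},
    {"x": -0.4, "y": -0.1, "z": -0.06, "wx": 0, "wy": 0, "wz": 0.14},
    {"x": -0.5, "y": -0.14, "z": -0.06, "wx": 0, "wy": 0, "wz": 0.175},
    {"x": -0.567, "y": -0.145, "z": -0.06, "wx": 0, "wy": 0, "wz": 0.21},
    {"x": -0.567, "y": -0.145, "z": -0.06, "wx": 0, "wy": 0, "wz": 0.245},
    {"x": -0.567, "y": -0.145, "z": -0.06, "wx": 0, "wy": 0, "wz": 0.28},
    {"x": -0.567, "y": -0.145, "z": -0.06, "wx": 0, "wy": 0, "wz": 0.297},
    {"x": -0.567, "y": -0.145, "z": -0.06, "wx": 0, "wy": 0, "wz": 0.297}
  ]
}}

```text
t: 14.05
eef_pos: [0.5782, 0.1997, 0.3236]
tool_rot: [0.0, 0.887, 0.461, -0.002]
contact_force: [0.1, -0.4, -6.9]
gripper_width: 0.165
```

```bash
python3 -c "
from h import *
rows((.632,.078,.32),-88)"
```

```text
pos [0.578 0.2   0.324] yang -35.1 t 14.05 g 0.165 | d [-0.343  0.57   0.018] w [0.    0.002 0.294]
```

>>> {"fn": "jog_arm", "kwargs": {
  "plan": [
    {"x": -0.05, "y": 0.1, "z": 0, "wx": 0, "wy": 0.002, "wz": 0.035},
    {"x": -0.12, "y": 0.2, "z": 0, "wx": 0, "wy": 0.002, "wz": 0.07},
    {"x": -0.18, "y": 0.3, "z": 0, "wx": 0, "wy": 0.002, "wz": 0.105},
    {"x": -0.24, "y": 0.4, "z": 0, "wx": 0, "wy": 0.002, "wz": 0.14},
    {"x": -0.3, "y": 0.5, "z": 0, "wx": 0, "wy": 0.002, "wz": 0.175},
    {"x": -0.343, "y": 0.57, "z": 0, "wx": 0, "wy": 0.002, "wz": 0.21},
    {"x": -0.343, "y": 0.57, "z": 0, "wx": 0, "wy": 0.002, "wz": 0.245},
    {"x": -0.343, "y": 0.57, "z": 0, "wx": 0, "wy": 0.002, "wz": 0.28},
    {"x": -0.343, "y": 0.57, "z": 0, "wx": 0, "wy": 0.002, "wz": 0.294},
    {"x": -0.343, "y": 0.57, "z": 0, "wx": 0, "wy": 0.002, "wz": 0.294},
    {"x": -0.343, "y": 0.57, "z": 0, "wx": 0, "wy": 0.002, "wz": 0.294}
  ]
}}

```text
t: 14.97
eef_pos: [0.6311, 0.0783, 0.322]
tool_rot: [0.0, 1.0, 0.019, -0.001]
contact_force: [0.8, 0.6, -6.3]
gripper_width: 0.167
```

```bash
python3 -c "
from h import *
snap('top','t3')
a=cv2.imread('pics/t3.png');cv2.imwrite('pics/v5.png',cv2.resize(a[110:260,180:380],(800,600),interpolation=2))
for c in ('scene','wrist'):
  cal=cams.get_calibration(c);snap(c,c+'3')
  for n,z in(('rail_free',.19),('clamp_spine',.336)):
    for r in finder.place_of(c,n)[:2]:print(c,n,r,ray(c,r['location'],z,cal))
rows((.632,.078,.2),-88)"
```

```text
scene rail_free {'location': [295.6, 209.9], 'confidence': 0.58} [0.66079176 0.08842592 0.19      ]
scene rail_free {'location': [228.0, 157.2], 'confidence': 0.29} [0.40317573 0.16781334 0.19      ]
scene clamp_spine {'location': [296.3, 171.1], 'confidence': 0.84} [0.65936647 0.08050249 0.336     ]
wrist rail_free {'location': [256.5, 181.4], 'confidence': 0.63} [0.63585755 0.07525897 0.19      ]
wrist clamp_spine {'location': [255.0, 194.8], 'confidence': 0.67} [0.66235197 0.07801168 0.336     ]
pos [0.632 0.078 0.324] yang -88.0 t 15.32 g 0.166 | d [-0.001 -0.     0.618] w [-0. -0.  0.]
```

View pics/v5.png

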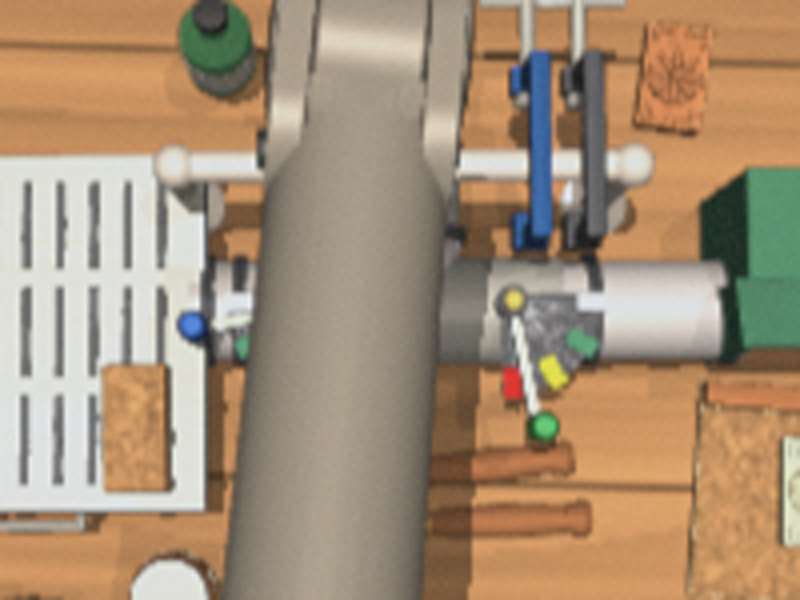

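The top view shows the arm over the rail at the free part, with the green lever at its ~15° start. Clamp point (.661,.079) matches the bar at x≈.662. Lowering.

>>> {"fn": "jog_arm", "kwargs": {
  "plan": [
    {"x": 0, "y": 0, "z": 0.1, "wx": 0, "wy": 0, "wz": 0},
    {"x": 0, "y": 0, "z": 0.2, "wx": 0, "wy": 0, "wz": 0},
    {"x": 0, "y": 0, "z": 0.3, "wx": 0, "wy": 0, "wz": 0},
    {"x": 0, "y": 0, "z": 0.4, "wx": 0, "wy": 0, "wz": 0},
    {"x": 0, "y": 0, "z": 0.5, "wx": 0, "wy": 0, "wz": 0},
    {"x": 0, "y": 0, "z": 0.57, "wx": 0, "wy": 0, "wz": 0},
    {"x": 0, "y": 0, "z": 0.61, "wx": 0, "wy": 0, "wz": 0},
    {"x": 0, "y": 0, "z": 0.63, "wx": 0, "wy": 0, "wz": 0},
    {"x": 0, "y": 0, "z": 0.63, "wx": 0, "wy": 0, "wz": 0},
    {"x": 0, "y": 0, "z": 0.63, "wx": 0, "wy": 0, "wz": 0}
  ]
}}

```text
t: 16.15
eef_pos: [0.6328, 0.0779, 0.1985]
tool_rot: [-0.0, 1.0, 0.018, 0.001]
contact_force: [-0.0, 0.6, -5.2]
gripper_width: 0.164
```

>>> {"fn": "jog_arm", "kwargs": {
  "plan": [
    {"x": 0, "y": 0, "z": 0.006, "wx": 0, "wy": 0, "wz": 0},
    {"x": 0, "y": 0, "z": 0.012, "wx": 0, "wy": 0, "wz": 0},
    {"x": 0, "y": 0, "z": 0.016, "wx": 0, "wy": 0, "wz": 0},
    {"x": 0, "y": 0, "z": 0.016, "wx": 0, "wy": 0, "wz": 0}
  ]
}}

```text
t: 16.48
eef_pos: [0.6328, 0.078, 0.1955]
tool_rot: [-0.0, 1.0, 0.018, 0.001]
contact_force: [0.1, 1.0, -5.0]
gripper_width: 0.166
```

>>> {"fn": "jog_arm", "kwargs": {
  "plan": [
    {"x": 0, "y": 0, "z": 0.006, "wx": 0, "wy": 0, "wz": 0},
    {"x": 0, "y": 0, "z": 0.011, "wx": 0, "wy": 0, "wz": 0},
    {"x": 0, "y": 0, "z": 0.011, "wx": 0, "wy": 0, "wz": 0}
  ]
}}

```text
t: 16.73
eef_pos: [0.6329, 0.078, 0.1947]
tool_rot: [-0.001, 1.0, 0.018, 0.002]
contact_force: [-5.0, 0.4, 4.3]
gripper_width: 0.164
```

In contact. Releasing and going straight up.

>>> {"fn": "jog_arm", "kwargs": {
  "plan": [
    {"x": 0, "y": 0, "z": 0, "wx": 0, "wy": 0, "wz": 0},
    {"x": 0, "y": 0, "z": 0, "wx": 0, "wy": 0, "wz": 0},
    {"x": 0, "y": 0, "z": 0, "wx": 0, "wy": 0, "wz": 0},
    {"x": 0, "y": 0, "z": 0, "wx": 0, "wy": 0, "wz": 0},
    {"x": 0, "y": 0, "z": 0, "wx": 0, "wy": 0, "wz": 0},
    {"x": 0, "y": 0, "z": -0.1, "wx": 0, "wy": 0, "wz": 0},
    {"x": 0, "y": 0, "z": -0.25, "wx": 0, "wy": 0, "wz": 0},
    {"x": 0, "y": 0, "z": -0.4, "wx": 0, "wy": 0, "wz": 0},
    {"x": 0, "y": 0, "z": -0.4, "wx": 0, "wy": 0, "wz": 0}
  ],
  "hand": 0.6
}}

```text
t: 17.48
eef_pos: [0.6358, 0.0772, 0.2808]
tool_rot: [-0.002, 1.0, 0.017, 0.006]
contact_force: [1.8, -0.4, 0.2]
gripper_width: 0.798
```

```bash
python3 -c "
from h import *
im=snap('scene','s4');a=cv2.resize(im[100:260,200:400,::-1],(800,600),interpolation=2);cv2.imwrite('pics/v6.png',a)
rows((.5,.0,.28),-110);rows((.47,-.073,.28),-110);print(monitor.get_obs()['q'])"
```

```text
pos [0.635 0.077 0.278] yang -88.0 t 17.53 g 0.804 | d [-0.687  0.364 -0.017] w [-0.002 -0.003  0.122]
pos [0.635 0.077 0.278] yang -88.0 t 17.53 g 0.804 | d [-0.849  0.723 -0.02 ] w [-0.002 -0.003  0.122]
[-0.77267189  0.46165253  0.78509551  1.63797192 -0.35093912  1.17785349
 -1.44267843]
```

View pics/v6.png

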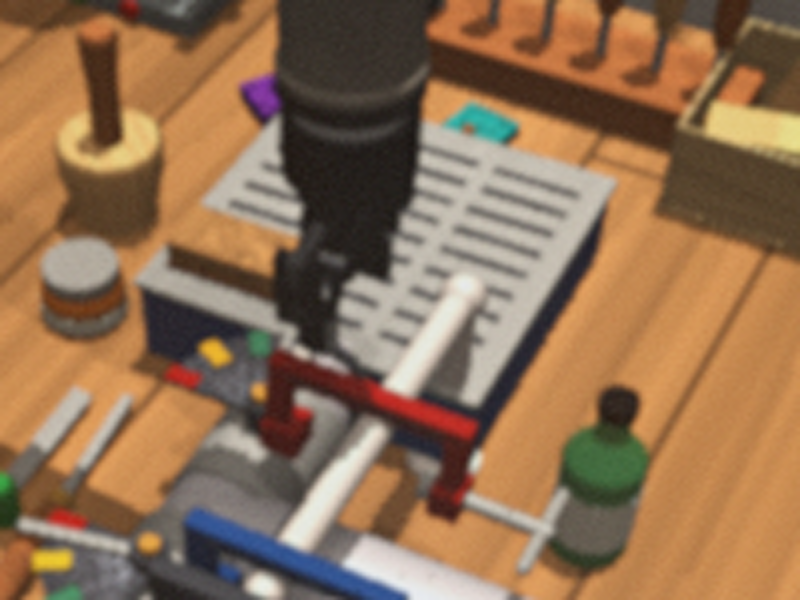

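The red clamp hangs astride the bar near (380,400), with jaws and screw below it and clear of the bottle. Next is the green knob.

>>> {"fn": "jog_arm", "kwargs": {
  "plan": [
    {"x": -0.2, "y": 0.15, "z": -0.02, "wx": -0.002, "wy": -0.003, "wz": -0.04},
    {"x": -0.35, "y": 0.3, "z": -0.02, "wx": -0.002, "wy": -0.003, "wz": -0.08},
    {"x": -0.5, "y": 0.42, "z": -0.02, "wx": -0.002, "wy": -0.003, "wz": -0.12},
    {"x": -0.65, "y": 0.55, "z": -0.02, "wx": -0.002, "wy": -0.003, "wz": -0.16},
    {"x": -0.8, "y": 0.68, "z": -0.02, "wx": -0.002, "wy": -0.003, "wz": -0.2},
    {"x": -0.85, "y": 0.72, "z": 0.1, "wx": -0.002, "wy": -0.003, "wz": -0.2},
    {"x": -0.85, "y": 0.72, "z": 0.1, "wx": -0.002, "wy": -0.003, "wz": -0.2},
    {"x": -0.85, "y": 0.72, "z": 0.1, "wx": -0.002, "wy": -0.003, "wz": -0.2},
    {"x": -0.85, "y": 0.72, "z": 0.1, "wx": -0.002, "wy": -0.003, "wz": -0.2}
  ]
}}

```text
t: 18.28
eef_pos: [0.471, -0.0714, 0.2563]
tool_rot: [0.003, 0.945, 0.326, 0.001]
contact_force: [0.8, 0.7, 0.1]
gripper_width: 0.793
```

```bash
python3 -c "
from h import *
cal=cams.get_calibration('wrist');im=snap('wrist','w5')
for n in('hood_damper_knob','hood_damper_hinge','table_damper_knob','table_damper_hinge'):
  for r in finder.place_of('wrist',n)[:2]:print(n,r,ray('wrist',r['location'],.1555,cal))
h=cv2.cvtColor(im,cv2.COLOR_RGB2HSV);m=cv2.inRange(h,(50,150,50),(75,255,255))
n,l,s,c=cv2.connectedComponentsWithStats(m)
for i in range(1,n):
  if s[i,4]>100: print(s[i],c[i],ray('wrist',c[i],.165,cal))
rows((.47,-.071,.142),-52)"
```

```text
hood_damper_knob {'location': [253.0, 195.7], 'confidence': 0.71} [ 0.4684855  -0.07298444  0.1555    ]
hood_damper_hinge {'location': [301.8, 91.8], 'confidence': 0.7} [ 0.56556972 -0.04945584  0.1555    ]
[243 181  24  30 561] [254.48484848 195.54188948] [ 0.47156591 -0.0722616   0.165     ]
pos [ 0.471 -0.072  0.256] yang -51.9 t 18.53 g 0.8 | d [-0.001 -0.01   0.571] w [0.002 0.    0.   ]
```

View pics/w5.png

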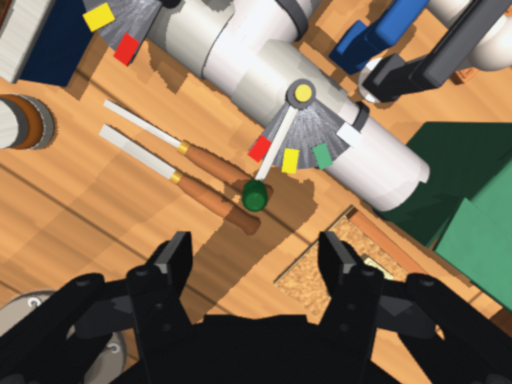

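The wrist view shows the green knob at (255,195), the hinge at (302,92), and marks red (260,148), yellow (291,160), green (322,156) and white (349,135).

```bash
python3 -c "
from h import *
H=np.array([.5656,-.0485])
for p in((260,148),(291,160),(322,156),(349,135)):
  for z in(.108,.12):
    d=ray('wrist',p,z)[:2]-H; print(p,z,round(np.hypot(*d),3),round(np.degrees(np.arctan2(d[1],d[0]))%360,1))
"
```

```text
(260, 148) 0.108 0.062 186.2
(260, 148) 0.12 0.061 185.4
(291, 160) 0.108 0.066 218.6
(291, 160) 0.12 0.064 217.1
(322, 156) 0.108 0.07 246.8
(322, 156) 0.12 0.067 245.2
(349, 135) 0.108 0.072 275.1
(349, 135) 0.12 0.068 273.7
```

>>> {"fn": "jog_arm", "kwargs": {
  "plan": [
    {"x": 0, "y": 0, "z": 0.15, "wx": 0.002, "wy": 0, "wz": 0},
    {"x": 0, "y": 0, "z": 0.3, "wx": 0.002, "wy": 0, "wz": 0},
    {"x": 0, "y": 0, "z": 0.45, "wx": 0.002, "wy": 0, "wz": 0},
    {"x": 0, "y": 0, "z": 0.54, "wx": 0.002, "wy": 0, "wz": 0},
    {"x": 0, "y": 0, "z": 0.57, "wx": 0.002, "wy": 0, "wz": 0},
    {"x": 0, "y": 0, "z": 0.57, "wx": 0.002, "wy": 0, "wz": 0}
  ]
}}

```text
t: 19.03
eef_pos: [0.4708, -0.0722, 0.1412]
tool_rot: [0.001, 0.945, 0.326, -0.002]
contact_force: [-0.3, 0.0, -0.2]
gripper_width: 0.8
```

>>> {"fn": "jog_arm", "kwargs": {
  "plan": [
    {"x": 0, "y": 0, "z": 0, "wx": 0, "wy": 0, "wz": 0},
    {"x": 0, "y": 0, "z": 0, "wx": 0, "wy": 0, "wz": 0},
    {"x": 0, "y": 0, "z": 0, "wx": 0, "wy": 0, "wz": 0},
    {"x": 0, "y": 0, "z": 0, "wx": 0, "wy": 0, "wz": 0},
    {"x": 0, "y": 0, "z": 0, "wx": 0, "wy": 0, "wz": 0},
    {"x": 0, "y": 0, "z": 0, "wx": 0, "wy": 0, "wz": 0},
    {"x": 0, "y": 0, "z": 0, "wx": 0, "wy": 0, "wz": 0}
  ],
  "hand": -1,
  "grip_force": 25
}}

```text
t: 19.62
eef_pos: [0.4715, -0.0721, 0.1423]
tool_rot: [0.001, 0.945, 0.326, -0.001]
contact_force: [-0.7, 0.1, 7.2]
gripper_width: 0.269
```

```bash
cat > arc.py <<'E'
from h import *
import sys
def arc(H,a0,a1,n,yd):
    o=monitor.get_obs(); w,x,y,z=o["tool_rot"]; M=Ro.from_quat([x,y,z,w]).as_matrix()
    p=o["eef_pos"]; v=p[:2]-H; r=np.hypot(*v); print("r",round(r,4),"ang",np.degrees(np.arctan2(v[1],v[0]))%360,p,o["gripper_width"])
    a0=np.arctan2(v[1],v[0])%(2*np.pi) if a0 is None else np.radians(a0)
    for a in np.linspace(a0,np.radians(a1),n+1)[1:]:
        q=np.array([H[0]+r*np.cos(a),H[1]+r*np.sin(a),p[2]]); d=M.T@(q-p)/.2
        print(round(np.degrees(a),1),np.round(d,3))
E
python3 -c "
from arc import *
arc(np.array([.5656,-.0485]),None,242,8,0)"
```

```text
r 0.097 ang 194.0771093191296 [ 0.47151024 -0.07209376  0.14232663] 0.26861554999230935
200.1 [-0.018  0.047  0.   ]
206.1 [-0.031  0.096  0.   ]
212.0 [-0.039  0.146  0.   ]
218.0 [-0.042  0.197  0.   ]
224.0 [-0.039  0.248  0.   ]
230.0 [-0.032  0.298  0.   ]
236.0 [-0.018  0.347  0.   ]
242.0 [-0.     0.394  0.   ]
```

The opening of 0.269, about 23 mm, means the knob is held. Its measured radius and the marks suggest the hinge is nearer (.5685,-.0505), with station yaw about 2.5°.

```bash
python3 -c "
from arc import *
arc(np.array([.5685,-.0505]),None,242.5,9,0)"
```

```text
r 0.0994 ang 192.55159123638714 [ 0.47151024 -0.07209376  0.14232663] 0.26861554999230935
198.1 [-0.019  0.044  0.   ]
203.7 [-0.033  0.09   0.   ]
209.2 [-0.043  0.137  0.   ]
214.8 [-0.048  0.185  0.   ]
220.3 [-0.048  0.233  0.   ]
225.9 [-0.044  0.281  0.   ]
231.4 [-0.035  0.329  0.   ]
237.0 [-0.022  0.375  0.   ]
242.5 [-0.004  0.42   0.   ]
```

>>> {"fn": "jog_arm", "kwargs": {
  "plan": [
    {"x": -0.019, "y": 0.044, "z": 0, "wx": 0, "wy": 0, "wz": 0},
    {"x": -0.033, "y": 0.09, "z": 0, "wx": 0, "wy": 0, "wz": 0},
    {"x": -0.043, "y": 0.137, "z": 0, "wx": 0, "wy": 0, "wz": 0},
    {"x": -0.048, "y": 0.185, "z": 0, "wx": 0, "wy": 0, "wz": 0},
    {"x": -0.048, "y": 0.233, "z": 0, "wx": 0, "wy": 0, "wz": 0},
    {"x": -0.044, "y": 0.281, "z": 0, "wx": 0, "wy": 0, "wz": 0},
    {"x": -0.035, "y": 0.329, "z": 0, "wx": 0, "wy": 0, "wz": 0},
    {"x": -0.022, "y": 0.375, "z": 0, "wx": 0, "wy": 0, "wz": 0},
    {"x": -0.004, "y": 0.42, "z": 0, "wx": 0, "wy": 0, "wz": 0},
    {"x": -0.004, "y": 0.42, "z": 0, "wx": 0, "wy": 0, "wz": 0},
    {"x": -0.004, "y": 0.42, "z": 0, "wx": 0, "wy": 0, "wz": 0},
    {"x": -0.004, "y": 0.42, "z": 0, "wx": 0, "wy": 0, "wz": 0}
  ]
}}

```text
t: 20.62
eef_pos: [0.5218, -0.1392, 0.1421]
tool_rot: [0.001, 0.945, 0.326, -0.002]
contact_force: [-2.0, -3.3, -7.4]
gripper_width: 0.273
```

>>> {"fn": "jog_arm", "kwargs": {
  "plan": [
    {"x": 0, "y": 0, "z": 0, "wx": 0, "wy": 0, "wz": 0},
    {"x": 0, "y": 0, "z": 0, "wx": 0, "wy": 0, "wz": 0},
    {"x": 0, "y": 0, "z": 0, "wx": 0, "wy": 0, "wz": 0},
    {"x": 0, "y": 0, "z": 0, "wx": 0, "wy": 0, "wz": 0},
    {"x": 0, "y": 0, "z": -0.1, "wx": 0, "wy": 0, "wz": 0},
    {"x": 0, "y": 0, "z": -0.3, "wx": 0, "wy": 0, "wz": 0},
    {"x": 0, "y": 0, "z": -0.5, "wx": 0, "wy": 0, "wz": 0},
    {"x": 0, "y": 0, "z": -0.7, "wx": 0, "wy": 0, "wz": 0},
    {"x": 0, "y": 0, "z": -0.7, "wx": 0, "wy": 0, "wz": 0}
  ],
  "hand": 0.4
}}

```text
t: 21.37
eef_pos: [0.5262, -0.1405, 0.2898]
tool_rot: [0.003, 0.945, 0.326, 0.004]
contact_force: [1.2, -0.8, 0.6]
gripper_width: 0.701
```

```bash
python3 -c "
from arc import *
cal=cams.get_calibration('wrist');im=snap('wrist','w6')
for n in('hood_damper_knob','hood_damper_hinge'):
  for r in finder.place_of('wrist',n)[:2]:print(n,r,ray('wrist',r['location'],.1555,cal))
rows((.5,.08,.28),-52);rows((.538,.192,.28),-52)"
```

```text
hood_damper_knob {'location': [250.5, 192.1], 'confidence': 0.76} [ 0.51857769 -0.14308553  0.1555    ]
hood_damper_knob {'location': [293.5, 277.3], 'confidence': 0.73} [ 0.46863115 -0.24461727  0.1555    ]
hood_damper_hinge {'location': [205.6, 94.9], 'confidence': 0.64} [ 0.56846488 -0.04981399  0.1555    ]
pos [ 0.522 -0.138  0.282] yang -51.9 t 21.52 g 0.698 | d [ 0.586 -0.928  0.011] w [0.    0.001 0.001]
pos [ 0.522 -0.138  0.282] yang -51.9 t 21.52 g 0.698 | d [ 1.081 -1.252  0.009] w [0.    0.001 0.001]
```

View pics/w6.png

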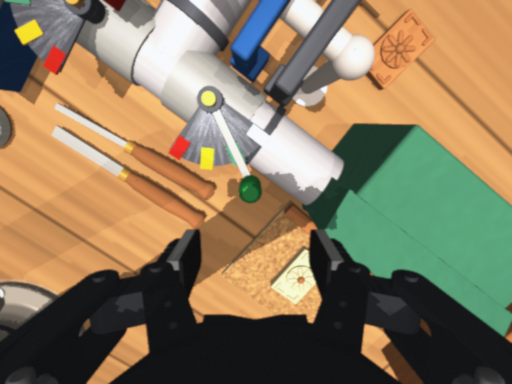

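The lever now runs from (208,98) to the knob at (250,188), over the green mark. The computed angle is 59.5–60.7° and the rosette still lies on the cork. On to the blue knob.

>>> {"fn": "jog_arm", "kwargs": {
  "plan": [
    {"x": 0.1, "y": -0.15, "z": 0.01, "wx": 0, "wy": 0, "wz": -0.038},
    {"x": 0.2, "y": -0.3, "z": 0.01, "wx": 0, "wy": 0, "wz": -0.076},
    {"x": 0.3, "y": -0.45, "z": 0.01, "wx": 0, "wy": 0, "wz": -0.114},
    {"x": 0.4, "y": -0.6, "z": 0.01, "wx": 0, "wy": 0, "wz": -0.152},
    {"x": 0.5, "y": -0.75, "z": 0.01, "wx": 0, "wy": 0, "wz": -0.19},
    {"x": 0.586, "y": -0.928, "z": 0.01, "wx": 0, "wy": 0, "wz": -0.228},
    {"x": 0.586, "y": -0.928, "z": 0.01, "wx": 0, "wy": 0, "wz": -0.266},
    {"x": 0.586, "y": -0.928, "z": 0.01, "wx": 0, "wy": 0, "wz": -0.3},
    {"x": 0.586, "y": -0.928, "z": 0.01, "wx": 0, "wy": 0, "wz": -0.3}
  ]
}}

```text
t: 22.27
eef_pos: [0.4989, 0.0807, 0.2786]
tool_rot: [-0.001, 0.692, 0.722, -0.002]
contact_force: [0.2, -1.0, 0.4]
gripper_width: 0.702
```

```bash
python3 -c "
from arc import *
rows((.537,.192,.26),38)"
```

```text
pos [0.499 0.081 0.279] yang 2.4 t 22.27 g 0.702 | d [0.548 0.214 0.091] w [-0.002  0.    -0.198]
```

>>> {"fn": "jog_arm", "kwargs": {
  "plan": [
    {"x": 0.2, "y": 0.08, "z": 0.03, "wx": -0.002, "wy": 0, "wz": -0.038},
    {"x": 0.4, "y": 0.15, "z": 0.06, "wx": -0.002, "wy": 0, "wz": -0.076},
    {"x": 0.548, "y": 0.214, "z": 0.09, "wx": -0.002, "wy": 0, "wz": -0.114},
    {"x": 0.548, "y": 0.214, "z": 0.09, "wx": -0.002, "wy": 0, "wz": -0.152},
    {"x": 0.548, "y": 0.214, "z": 0.09, "wx": -0.002, "wy": 0, "wz": -0.198},
    {"x": 0.548, "y": 0.214, "z": 0.09, "wx": -0.002, "wy": 0, "wz": -0.198},
    {"x": 0.548, "y": 0.214, "z": 0.09, "wx": -0.002, "wy": 0, "wz": -0.198},
    {"x": 0.548, "y": 0.214, "z": 0.09, "wx": -0.002, "wy": 0, "wz": -0.198}
  ]
}}

```text
t: 22.93
eef_pos: [0.5369, 0.191, 0.2597]
tool_rot: [0.001, 0.441, 0.898, -0.0]
contact_force: [-0.2, -0.3, 0.1]
gripper_width: 0.699
```

```bash
python3 -c "
from arc import *
cal=cams.get_calibration('wrist');im=snap('wrist','w7')
for n in('table_damper_knob','table_damper_hinge'):
  for r in finder.place_of('wrist',n)[:2]:print(n,r,ray('wrist',r['location'],.1555,cal))
h=cv2.cvtColor(im,cv2.COLOR_RGB2HSV);m=cv2.inRange(h,(100,150,60),(125,255,255))
n,l,s,c=cv2.connectedComponentsWithStats(m)
for i in range(1,n):
  if s[i,4]>100: print(s[i],c[i],ray('wrist',c[i],.165,cal))
rows((.537,.193,.142),38)"
```

```text
table_damper_knob {'location': [260.6, 191.4], 'confidence': 0.59} [0.54025691 0.19422496 0.1555    ]
table_damper_hinge {'location': [219.5, 277.1], 'confidence': 0.94} [0.56305151 0.09638542 0.1555    ]
[249 175  25  30 578] [260.51038062 190.07093426] [0.53771322 0.1970492  0.165     ]
pos [0.537 0.192 0.26 ] yang 37.9 t 23.08 g 0.694 | d [0.006 0.004 0.591] w [ 0.     0.    -0.001]
```

>>> {"fn": "jog_arm", "kwargs": {
  "plan": [
    {"x": 0.008, "y": 0.018, "z": 0.15, "wx": 0, "wy": 0, "wz": 0},
    {"x": 0.008, "y": 0.018, "z": 0.3, "wx": 0, "wy": 0, "wz": 0},
    {"x": 0.008, "y": 0.018, "z": 0.45, "wx": 0, "wy": 0, "wz": 0},
    {"x": 0.008, "y": 0.018, "z": 0.55, "wx": 0, "wy": 0, "wz": 0},
    {"x": 0.008, "y": 0.018, "z": 0.59, "wx": 0, "wy": 0, "wz": 0},
    {"x": 0.008, "y": 0.018, "z": 0.59, "wx": 0, "wy": 0, "wz": 0}
  ]
}}

```text
t: 23.58
eef_pos: [0.5378, 0.1944, 0.1405]
tool_rot: [-0.0, 0.44, 0.898, -0.001]
contact_force: [-0.5, 0.9, 0.3]
gripper_width: 0.699
```

>>> {"fn": "jog_arm", "kwargs": {
  "plan": [
    {"x": 0, "y": 0, "z": 0, "wx": 0, "wy": 0, "wz": 0},
    {"x": 0, "y": 0, "z": 0, "wx": 0, "wy": 0, "wz": 0},
    {"x": 0, "y": 0, "z": 0, "wx": 0, "wy": 0, "wz": 0},
    {"x": 0, "y": 0, "z": 0, "wx": 0, "wy": 0, "wz": 0},
    {"x": 0, "y": 0, "z": 0, "wx": 0, "wy": 0, "wz": 0},
    {"x": 0, "y": 0, "z": 0, "wx": 0, "wy": 0, "wz": 0},
    {"x": 0, "y": 0, "z": 0, "wx": 0, "wy": 0, "wz": 0}
  ],
  "hand": -1
}}

```text
t: 24.17
eef_pos: [0.539, 0.1952, 0.1421]
tool_rot: [0.001, 0.44, 0.898, 0.0]
contact_force: [-0.1, 1.3, 7.7]
gripper_width: 0.276
```

```bash
python3 -c "
from arc import *
arc(np.array([.5627,.0985]),None,152.2,9,0)"
```

```text
r 0.0995 ang 103.77134710512111 [0.5390097  0.19515828 0.14211148] 0.27561708736390605
109.2 [ 0.017 -0.044 -0.   ]
114.5 [ 0.03  -0.088 -0.   ]
119.9 [ 0.038 -0.134 -0.   ]
125.3 [ 0.043 -0.181 -0.   ]
130.7 [ 0.043 -0.228 -0.   ]
136.1 [ 0.038 -0.274 -0.   ]
141.4 [ 0.029 -0.32  -0.   ]
146.8 [ 0.016 -0.365 -0.   ]
152.2 [-0.001 -0.408 -0.   ]
```

>>> {"fn": "jog_arm", "kwargs": {
  "plan": [
    {"x": 0.017, "y": -0.044, "z": 0, "wx": 0, "wy": 0, "wz": 0},
    {"x": 0.03, "y": -0.088, "z": 0, "wx": 0, "wy": 0, "wz": 0},
    {"x": 0.038, "y": -0.134, "z": 0, "wx": 0, "wy": 0, "wz": 0},
    {"x": 0.043, "y": -0.181, "z": 0, "wx": 0, "wy": 0, "wz": 0},
    {"x": 0.043, "y": -0.228, "z": 0, "wx": 0, "wy": 0, "wz": 0},
    {"x": 0.038, "y": -0.274, "z": 0, "wx": 0, "wy": 0, "wz": 0},
    {"x": 0.029, "y": -0.32, "z": 0, "wx": 0, "wy": 0, "wz": 0},
    {"x": 0.016, "y": -0.365, "z": 0, "wx": 0, "wy": 0, "wz": 0},
    {"x": -0.001, "y": -0.408, "z": 0, "wx": 0, "wy": 0, "wz": 0},
    {"x": -0.001, "y": -0.408, "z": 0, "wx": 0, "wy": 0, "wz": 0},
    {"x": -0.001, "y": -0.408, "z": 0, "wx": 0, "wy": 0, "wz": 0},
    {"x": -0.001, "y": -0.408, "z": 0, "wx": 0, "wy": 0, "wz": 0}
  ]
}}

```text
t: 25.17
eef_pos: [0.4741, 0.1455, 0.1425]
tool_rot: [0.0, 0.439, 0.898, 0.0]
contact_force: [-5.5, 2.2, 7.1]
gripper_width: 0.274
```

>>> {"fn": "jog_arm", "kwargs": {
  "plan": [
    {"x": 0, "y": 0, "z": 0, "wx": 0, "wy": 0, "wz": 0},
    {"x": 0, "y": 0, "z": 0, "wx": 0, "wy": 0, "wz": 0},
    {"x": 0, "y": 0, "z": 0, "wx": 0, "wy": 0, "wz": 0},
    {"x": 0, "y": 0, "z": 0, "wx": 0, "wy": 0, "wz": 0},
    {"x": 0, "y": 0, "z": -0.1, "wx": 0, "wy": 0, "wz": 0},
    {"x": 0, "y": 0, "z": -0.3, "wx": 0, "wy": 0, "wz": 0},
    {"x": 0, "y": 0, "z": -0.5, "wx": 0, "wy": 0, "wz": 0},
    {"x": 0, "y": 0, "z": -0.7, "wx": 0, "wy": 0, "wz": 0},
    {"x": 0, "y": 0, "z": -0.9, "wx": 0, "wy": 0, "wz": 0},
    {"x": 0, "y": 0, "z": -0.9, "wx": 0, "wy": 0, "wz": 0}
  ],
  "hand": 0.4
}}

```text
t: 26.0
eef_pos: [0.4779, 0.1463, 0.3303]
tool_rot: [0.004, 0.44, 0.898, 0.005]
contact_force: [2.0, -0.1, 0.0]
gripper_width: 0.704
```

>>> {"fn": "jog_arm", "kwargs": {
  "plan": [
    {"x": 1, "y": -0.6, "z": 0, "wx": 0, "wy": 0, "wz": 0},
    {"x": 1, "y": -0.6, "z": 0, "wx": 0, "wy": 0, "wz": 0},
    {"x": 1, "y": -0.6, "z": 0, "wx": 0, "wy": 0, "wz": 0},
    {"x": 1, "y": -0.6, "z": 0, "wx": 0, "wy": 0, "wz": 0},
    {"x": 1, "y": -0.6, "z": 0, "wx": 0, "wy": 0, "wz": 0},
    {"x": 1, "y": -0.6, "z": 0, "wx": 0, "wy": 0, "wz": 0},
    {"x": 1, "y": -0.6, "z": 0, "wx": 0, "wy": 0, "wz": 0}
  ]
}}

```text
t: 26.58
eef_pos: [0.2568, 0.2323, 0.3282]
tool_rot: [0.004, 0.437, 0.899, 0.006]
contact_force: [0.7, 0.7, 0.9]
gripper_width: 0.704
```

```bash
python3 -c "
from arc import *
a=snap('top','t9');b=snap('scene','s9')
for n,z in(('rosette',.013),('board_center',.013),('hood_damper_knob',.1555),('hood_damper_hinge',.1555),('table_damper_knob',.1555),('table_damper_hinge',.1555)):
  for c in('top','scene'):
    for r in finder.place_of(c,n)[:2]:print(c,n,round(r['confidence'],2),np.round(ray(c,r['location'],z)[:2],3))
t=cv2.resize(a[120:270,180:400,::-1],(800,545),interpolation=2);cv2.imwrite('pics/v9.png',t)"
```

```text
top rosette 0.97 [0.506 0.565]
top rosette 0.91 [0.335 0.572]
scene rosette 0.73 [0.343 0.555]
scene rosette 0.7 [0.526 0.547]
top board_center 0.88 [ 0.425 -0.327]
scene board_center 0.93 [ 0.414 -0.31 ]
top hood_damper_knob 0.63 [ 0.517 -0.129]
scene hood_damper_knob 0.65 [ 0.524 -0.132]
top hood_damper_hinge 0.87 [ 0.574 -0.046]
scene hood_damper_hinge 0.89 [ 0.578 -0.056]
top table_damper_knob 0.74 [0.473 0.145]
top table_damper_knob 0.49 [0.684 0.081]
scene table_damper_knob 0.5 [0.483 0.149]
top table_damper_hinge 0.68 [0.554 0.101]
top table_damper_hinge 0.47 [ 0.513 -0.131]
scene table_damper_hinge 0.62 [0.565 0.109]
```

View pics/v9.png

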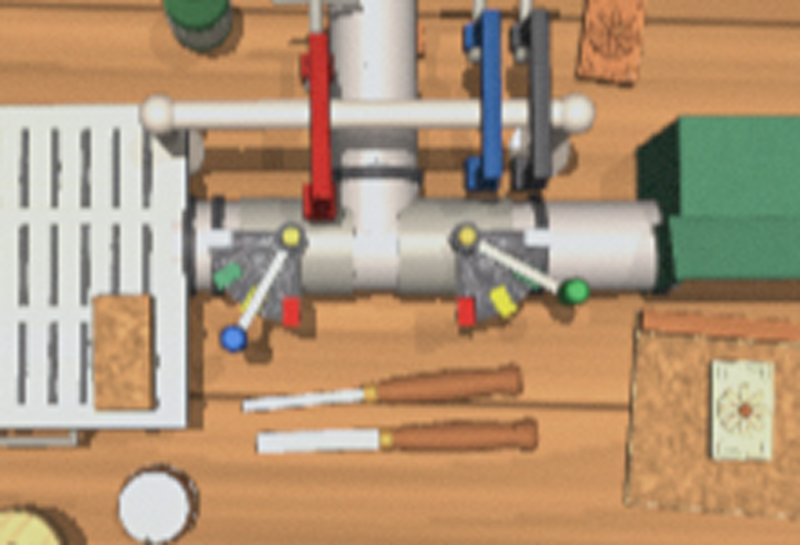

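The top view shows the clamp astride the bar at (318,120), the rosette centred on the cork at (743,410), the blue lever over yellow and the green lever over green. One numeric check of the angles before handing in.

```bash
python3 -c "
from h import *
P=lambda u,v,z:ray('top',(180+u*.275,120+v*.2752),z)[:2]
a=lambda d:np.degrees(np.arctan2(d[1],d[0]))%360
th,hh=P(290,237,.165),P(467,237,.165)
yaw=a(th-hh)-90; print('yaw',yaw,a(P(157,113,.19)-P(578,113,.19))-90)
for zz in(.165,.174):
  print('hood',a(P(575,292,zz)-hh)-180-yaw,'table',180+yaw-a(P(233,338,zz)-th))
"
```

```text
yaw 1.5300727256306317 1.5087623243338868
hood 62.74657283087977 table 29.29847869485394
hood 61.999423195538085 table 29.0409059413509
```

```bash
python3 -c "
from h import *
print(bot.hand_in())"
```

```text
the job is handed in; nothing more can be done
None
```

The job is handed in after about 27 s of the 72 s. No verdict was reported.

- **Rosette:** the pale one from the grille was gripped, laid gently on the cork and released. The wrist camera put it at about (0.426, -0.318), against a cork middle of about (0.42, -0.32). The last top view shows it flat, carved side up and centred. The finder did not pick it up in that final picture; it reported only the two look-alikes.
- **Clamp:** the red clamp hangs astride the free part of the rail, about square to it, with the jaws and screw below the bar. It looks clear of everything else in the last pictures. I had no direct measurement of contact with the station.
- **Dampers:** I opened the hood's damper first, then throttled the table's.
    - **Hood:** about 60–62° by arm position, wrist view and top-view pixels, against the 60° mark.
    - **Table:** about 29° by arm position and top-view pixels, against the 30° mark.
    - **Disagreeing check:** the noisier finder points in the last top and scene pictures gave about 54° for the hood. That would be just outside the ±4.9° window. I trusted the other readings, and the top view shows both levers over their marks.
- **Bystanders:** nothing else appears moved in the pictures.

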